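# Return the stock containers to their spill trays

## Robot

A 6-joint arm with a two-finger parallel gripper is mounted at the origin on a cart in front of the work surface, level with it; the furniture and walls round the work are solid. World frame = base frame: x ahead of the robot, y to its left, z up, the work surface at z = 0. Lengths are in m, angles in rad, forces in N, time in s.
With the tool pointing down it reaches from about 0.25 to 0.775 m from the base axis. Payload 4 kg.
Tool frame: the origin (TCP) lies at the very end of the fingers, on their centre line; the grasp point (between the pads) lies 19 mm behind it; z points along the fingers, y is the line along which they close (so a half turn about z gives the same grasp; the last joint's range is limited). The gripper opens to 85 mm and grips with 20 to 120 N. Pads are 22 mm wide; open, the fingers measure 114 mm over their backs; the gripper's body (76 mm by 85 mm) begins 54 mm behind the grasp point. The pads swing forward as they close: fully open they stand 13 mm farther back than shut.
Start: joints at [1.083, 0.087, 1.371, -0, 1.684, -0.103], TCP at [0.206, 0.51, 0.231] pointing down, gripper open.
Joint ranges: [-3.1, 3.1], [-0.76, 2.03], [0.27, 2.55], [-1.08, 4.22], [0.17, 2.65], [-2.57, 2.57]. Speed limits (rad/s): [2.79, 2.79, 3.14, 3.14, 3.14, 3.14].

## Interface

Orientations are given as a unit quaternion [x, y, z, w].
In Python, from workcell import robot gives the robot as it stands. The module is installed in compiled form; this text tells all that it offers.
- The arm moves only by the tool move_arm, never from a script. Its argument "motion" is a list of rows, each an object with "xyz": the shift along the world's x, y, z as a fraction of full scale, a list of three; "twist": the turn, a rotation vector about the world's x, y, z as a fraction of full scale, a list of three; "grip": the closure, from -1 (fully open) to 1 (shut). A call has 1 to 12 rows; each row is the pose to reach, as a shift and turn from the pose commanded when the call began; what a row does not reach only later rows make up. Full scale, the value 1, is 600 mm for a shift and 60 degrees for a turn. A row lasts 1/12 s, in which the tool goes at most 41.7 mm and 7.16 degrees, less where a joint would pass 70% of its speed; a pose out of reach is approached as far as the arm can. A call with a number of a shift or a turn outside -1 to 1 is refused whole. A call with a gripper value outside its range is refused whole. The fingers move at their own pace and stop on an object; "grip_force" is the grip in N (left out, the last holds). Time passes only in rows, so rows that repeat a pose let the fingers close. It gives the time, the measured TCP pose, the force, the opening and the grip force at its end, in the units of the state.
- robot.observe(): the state, without advancing time (a new reading comes with each control period).
- robot.snapshot(name): name is "scene" or "top" or "wrist"; returns a dict with "color" (384x512x3 uint8, red, green, blue), "mtx" (3x3 intrinsics, pixels), "eye" and "rotation" of the camera in the world. Camera axes: x right, y down, z forward; pixel columns grow to the right and rows downward; lengths in m; the calibration is good to about 2 mm. A picture is of the moment at which its call begins. There is no depth.
- robot.close_job(): hands the job in; it is judged then, once.
Trained networks look in a picture, given as the dict that the camera call returned (one of the last four; its "shot" number tells which), for a name from the list of things; names that differ only in an ending like _2 or _b are one class to them, and where a whole thing is asked for, a point or a joint stands for the part that bears it (a point fixed in the world has none). Each returns a list of dicts, best first, with "conf" (0 to 1); they miss things now and then, are a little off and sometimes report something else, mostly with a low value. They report only what shows in the picture. A call takes as long as a camera call. They do not tell look-alikes from the thing itself.
- robot.boxes_of(picture, query): "xyz" ([x, y, z] in m, in world coordinates, good to about 4 mm: the middle of the surface that is visible of it).
The state is a dict: "clock": time; "q": joint angles; "qd": joint speeds; "joint_torque": joint torques, N m; "ee_pos": TCP position; "eef_rot": TCP orientation; "force": force on the tool from outside, world axes, zero at the start; "ft_torque": the same for the moment, N m; "grip_width": finger opening in m; "gripper_force": force on a finger pad.
Only numpy, scipy, OpenCV 4.12 (cv2) and the standard library are available. Lean on these libraries where they do the work, as an engineer would, in place of code of your own. Each camera call takes 0.05 s, during which the arm holds its last target. There are 200 camera calls.

## Task

Put the stock away in its spill trays: stand the clear bottle with the yellow cap in the yellow tray, the amber-filled bottle with the grey cap in the grey tray, and the two jars with green lids in the green tray, one in each compartment. All must stand upright, flat on the tray floor, and be let go; leave the two white-capped bottles standing where they are.

Things in the scene. Friction and masses are not known exactly. Their poses are not given: they have to be found in the camera images.
- yellow_bottle_mid (a point): Round clear bottle with a yellow screw cap, 69 mm across the body, 133 mm tall, 0.2 kg; the cap is 46 mm across and is the top 23 mm; the shoulder slopes out below it. Take it by the cap from above. Loose, upright, somewhere among the bottles and jars between the trays; z up. Point: on its axis, half-way up, 66.5 mm above its foot.
- amber_bottle_mid (a point): Square clear bottle, 62 x 62 mm, 162 mm tall, lower half full of amber liquid, with a grey screw cap, 0.3 kg; the cap is 45 mm across and is the top 20 mm. Take it by the cap from above. Its x and y axes are square to its sides. Loose, upright, somewhere among the bottles and jars between the trays; z up. Point: on its axis, half-way up, 81 mm above its foot.
- jar_a_mid (a point): White powder jar with a bright green lid, 43 mm across, 74 mm tall, exactly like the other one; may go in either compartment. Take it from above across the lid or just below it; a plain upright cylinder. Loose, upright, somewhere among the bottles and jars between the trays; z up. Point: on its axis, half-way up, 37 mm above its foot.
- jar_b_mid (a point): The second white powder jar with a bright green lid, same size and shape as the first; may go in either compartment. Loose, upright, somewhere among the bottles and jars between the trays; z up. Point: on its axis, half-way up, 37 mm above its foot.
- media_short_mid (a point): Square white bottle with a white cap and a red stripe on its label, 65 mm wide, 137 mm tall; a bystander, to be left alone. Loose, upright, somewhere among the bottles and jars between the trays; z up. Point: on its axis, half-way up, 68.5 mm above its foot.
- media_tall_mid (a point): Square white bottle with a white cap and a blue stripe on its label, 67 mm wide, 152 mm tall; a bystander, to be left alone. Loose, upright, somewhere among the bottles and jars between the trays; z up. Point: on its axis, half-way up, 76 mm above its foot.
- yellow_tray: Shallow open square tray of yellow plastic, for the yellow-capped bottle, 108 x 108 mm outside. Fixed, at the left, in the middle or at the right. Origin: under its centre at bench height; axes along its sides, z up; walls 14 mm high, 3 mm thick; floor 3 mm above the bench; 102 x 102 mm clear inside.
- grey_tray: Shallow open square tray of grey plastic, for the grey-capped bottle, 108 x 108 mm outside. Fixed, at the left, in the middle or at the right. Origin: under its centre at bench height; axes along its sides, z up; walls 14 mm high, 3 mm thick; floor 3 mm above the bench; 102 x 102 mm clear inside.
- green_tray: Shallow open tray of green plastic for the two jars, 153 mm along its x by 78 mm along its y: two compartments, each 72 x 72 mm clear, centred at x = +37.5 mm and x = -37.5 mm. Fixed, at the left, in the middle or at the right. Origin: under its centre at bench height; axes along its sides, z up; walls 14 mm high, 3 mm thick; floor 3 mm above the bench; the middle wall is as high as the others.
Not all that is in view belongs to the job. There is more than one size of the grey_tray; the job needs the larger.

How it is judged:
At the end, for the whole second after the job is handed in: Yellow-capped bottle in the yellow tray, grey-capped in the grey (within 20 mm of centre each way), one green-lidded jar in each green compartment (17 mm); all upright (0.08 rad) on the tray floor (4 mm), released, at rest; white-capped bottles upright, within 30 mm of their starts (x of yellow_bottle_mid in the frame of yellow_tray between -0.02 and 0.02 m and y of yellow_bottle_mid in the frame of yellow_tray between -0.02 and 0.02 m and z of yellow_bottle_mid in the frame of yellow_tray between 0.0655 and 0.0735 m and angle between each of yellow_bottle_mid, amber_bottle_mid's own z axis and vertical below 0.08 rad and x of amber_bottle_mid in the frame of grey_tray between -0.02 and 0.02 m and y of amber_bottle_mid in the frame of grey_tray between -0.02 and 0.02 m and z of amber_bottle_mid in the frame of grey_tray between 0.08 and 0.088 m and (((y of jar_a_mid in the frame of green_tray between -0.017 and 0.017 m and x of jar_a_mid in the frame of green_tray between 0.02 and 0.054 m and z of jar_a_mid in the frame of green_tray between 0.036 and 0.044 m and angle between jar_a_mid's own z axis and vertical below 0.08 rad) and (y of jar_b_mid in the frame of green_tray between -0.017 and 0.017 m and x of jar_b_mid in the frame of green_tray between -0.054 and -0.02 m and z of jar_b_mid in the frame of green_tray between 0.036 and 0.044 m and angle between jar_b_mid's own z axis and vertical below 0.08 rad)) or ((y of jar_b_mid in the frame of green_tray between -0.017 and 0.017 m and x of jar_b_mid in the frame of green_tray between 0.02 and 0.054 m and z of jar_b_mid in the frame of green_tray between 0.036 and 0.044 m and angle between jar_b_mid's own z axis and vertical below 0.08 rad) and (y of jar_a_mid in the frame of green_tray between -0.017 and 0.017 m and x of jar_a_mid in the frame of green_tray between -0.054 and -0.02 m and z of jar_a_mid in the frame of green_tray between 0.036 and 0.044 m and angle between jar_a_mid's own z axis and vertical below 0.08 rad))) and distance of each of media_short_mid, media_tall_mid from where it was at the start of the episode below 0.03 m and angle between each of media_short_mid, media_tall_mid's own z axis and vertical below 0.1 rad and linear speed of each of yellow_bottle, amber_bottle, jar_a, jar_b, media_short, media_tall below 0.02 m/s); the robot touches nothing.
It fails at once if a white-capped bottle is pushed more than 30 mm or tipped (distance of any of media_short_mid, media_tall_mid from where it was at the start of the episode above 0.03 m or angle between any of media_short_mid, media_tall_mid's own z axis and vertical above 0.3 rad).
It fails at once if one of the stock bottles or jars is knocked over (angle between any of yellow_bottle_mid, amber_bottle_mid, jar_a_mid, jar_b_mid's own z axis and vertical above 0.7 rad).
It also fails if it takes over 120 s, if anything falls off the work surface, if the arm or the gripper's body presses on something with over 40 N, if the wrist force passes 120 N, or if a joint passes its speed limit or range.

## Working session

There is one attempt and no reset: what is moved stays moved. The work goes in short steps, Python scripts to look and compute and a tool call to move; the robot and the scene stay as the last step left them, time stands still between calls to the robot, and variables do not carry over. Pictures are saved under pics/ and viewed, at most 14 in all, crops included, and the job is handed in when it is done.

Besides the shell and the picture viewer there is one more tool, called after "Call:" as a command line: name --argument value ..., lists and objects as JSON in quotes. move_arm: Moves the arm, as the interface text tells. Its arguments: {"type":"object","properties":{"motion":{"type":"array"},"grip_force":{"type":"number"}},"required":["motion"]}

```bash
mkdir -p pics; cat > h.py <<'E'
from workcell import robot
import cv2, numpy as np
def save(s,n): cv2.imwrite(f"pics/{n}.png", s["color"][:,:,::-1])
def px(s,p):
    c=np.array(s["rotation"]).T@(np.array(p)-s["eye"]); u=np.array(s["mtx"])@c; return u[:2]/u[2]
def ray(s,u,v,z):
    d=np.array(s["rotation"])@np.linalg.inv(s["mtx"])@[u,v,1]; e=np.array(s["eye"]); return e+d*(z-e[2])/d[2]
E
python3 - <<'E'
from h import *
o=robot.observe(); print(o["ee_pos"],o["eef_rot"],o["clock"])
S={n:robot.snapshot(n) for n in("top","scene")}
for n,s in S.items():
    save(s,n+"0"); print(n,np.round(s["eye"],3))
    for q in ["yellow_bottle_mid","amber_bottle_mid","jar_a_mid","media_short_mid","media_tall_mid","yellow_tray","grey_tray","green_tray"]:
        for b in robot.boxes_of(s,q)[:3]: print(q,round(b["conf"],2),np.round(b["xyz"],3),px(s,b["xyz"]).round())
a=np.hstack([S["top"]["color"]])[:,:,::-1]
E
```

```text
[0.20622948 0.50931222 0.23008953] [ 1.91236664e-01  9.81543276e-01 -1.10482285e-03 -3.39858624e-04] 0.0
top [ 0.38  -0.067  1.54 ]Traceback (most recent call last):
  File "<stdin>", line 7, in <module>
  File "h.py", line 5, in px
    c=np.array(s["rotation"]).T@(np.array(p)-s["eye"]); u=np.array(s["mtx"])@c; return u[:2]/u[2]
      ~~~~~~~~~~~~~~~~~~~~~~~~~^^~~~~~~~~~~~~~~~~~~~~~
ValueError: matmul: Input operand 1 has a mismatch in its core dimension 0, with gufunc signature (n?,k),(k,m?)->(n?,m?) (size 3 is different from 4)
```

View pics/top0.png

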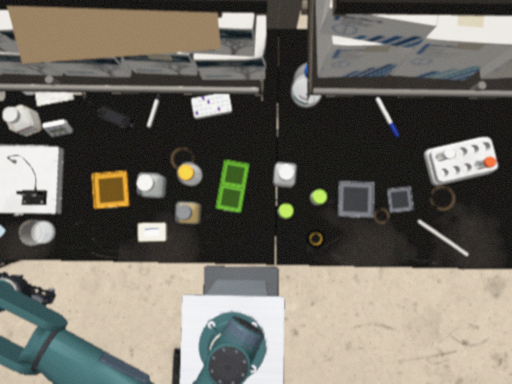

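The top view shows the yellow tray at (110,189), yellow cap (187,172), amber bottle (187,212), green tray (232,186), jars (286,211) and (318,197), and the large grey tray at (356,198) with a smaller one at (400,199). The white bottles are at (150,185) and (285,174). The rotation comes as a quaternion, so I'll fix the helper.

```bash
sed -i 's/np.array(s\["rotation"\])/Rm(s)/g' h.py; cat >> h.py <<'E'
from scipy.spatial.transform import Rotation as Ro
def Rm(s): return Ro.from_quat(s["rotation"]).as_matrix()
E
python3 - <<'E'
from h import *
S={n:robot.snapshot(n) for n in("top","scene")}
for n,s in S.items():
    save(s,n+"1"); print(n,np.round(s["eye"],3))
    for q in ["yellow_bottle_mid","amber_bottle_mid","jar_a_mid","media_short_mid","media_tall_mid","yellow_tray","grey_tray","green_tray"]:
        for b in robot.boxes_of(s,q)[:3]: print(q,round(b["conf"],2),np.round(b["xyz"],3),px(s,b["xyz"]).round())
s=S["top"]
for n,u,v,z in [("ycap",187,172,.133),("acap",187,212,.162),("jar",286,211,.074),("jar",318,197,.074),("ms",150,185,.14),("mt",285,174,.14),("yt",110.5,189,.014),("gt",356,198.5,.014),("grt",232.5,186,.014)]:
    print(n,ray(s,u,v,z).round(3))
# colour blobs: green tray/yellow tray/grey tray orientation
hsv=cv2.cvtColor(s["color"],cv2.COLOR_RGB2HSV)
for n,lo,hi,box in [("green",(45,120,60),(75,255,255),(210,150,255,220)),("yellow",(12,120,90),(28,255,255),(85,160,135,215)),("grey",(0,0,45),(180,110,140),(330,172,382,225)),
   ("jar1",(35,120,60),(60,255,255),(272,198,298,225)),("jar2",(35,120,60),(60,255,255),(305,185,332,212)),("ycap",(20,120,120),(32,255,255),(172,158,203,188))]:
    m=np.zeros(s["color"].shape[:2],np.uint8); x0,y0,x1,y1=box
    m[y0:y1,x0:x1]=cv2.inRange(hsv,lo,hi)[y0:y1,x0:x1]
    p=np.argwhere(m)[:,::-1].astype(np.float32); r=cv2.minAreaRect(p)
    z={"jar1":.074,"jar2":.074,"ycap":.133}.get(n,.014)
    w=[ray(s,u,v,z)[:2] for u,v in cv2.boxPoints(r)]; 
    print(n,np.round(r[0],1),np.round(r[1],1),round(r[2],1),"world",np.mean(w,0).round(3),"edges",[(w[i+1]-w[i]).round(3).tolist() for i in(0,1)])
E
```

```text
top [ 0.38  -0.067  1.54 ]
yellow_bottle_mid 0.63 [0.522 0.124 0.102] [192. 174.]
amber_bottle_mid 0.66 [0.403 0.128 0.132] [188. 214.]
jar_a_mid 0.75 [ 0.463 -0.254  0.076] [318. 197.]
media_short_mid 0.96 [ 0.52  -0.142  0.108] [282. 177.]
media_short_mid 0.31 [ 0.418 -0.157  0.074] [286. 212.]
media_tall_mid 0.93 [0.484 0.244 0.117] [150. 186.]
yellow_tray 0.67 [0.477 0.392 0.003] [111. 190.]
grey_tray 0.91 [ 0.461 -0.381 -0.   ] [356. 200.]
grey_tray 0.64 [ 0.464 -0.522 -0.002] [401. 200.]
green_tray 0.96 [0.489 0.009 0.006] [232. 189.]
scene [-0.236 -0.689  0.858]
yellow_bottle_mid 0.66 [0.508 0.122 0.078] [222. 177.]
amber_bottle_mid 0.61 [0.392 0.115 0.091] [200. 190.]
jar_a_mid 0.51 [ 0.45  -0.268  0.056] [299. 238.]
media_short_mid 0.94 [ 0.51  -0.161  0.083] [283. 208.]
media_tall_mid 0.92 [0.477 0.246 0.114] [192. 162.]
yellow_tray 0.61 [0.476 0.404 0.003] [170. 171.]
grey_tray 0.8 [ 0.466 -0.515  0.006] [371. 286.]
grey_tray 0.65 [ 0.465 -0.383  0.001] [331. 265.]
green_tray 0.59 [0.5   0.012 0.002] [243. 206.]
green_tray 0.5 [0.475 0.403 0.002] [170. 171.]
ycap [0.526 0.134 0.133]
acap [0.409 0.127 0.162]
jar [ 0.42  -0.158  0.074]
jar [ 0.463 -0.253  0.074]
ms [0.486 0.239 0.14 ]
mt [ 0.524 -0.15   0.14 ]
yt [0.481 0.39  0.014]
gt [ 0.464 -0.379  0.014]
grt [0.497 0.007 0.014]
green [232.1 185.6] [27.2 51.7] 10.1 world [0.498 0.008] edges [[0.161, -0.025], [-0.014, -0.085]]
yellow [109.8 189.2] [37.3 36.5] 85.9 world [0.48  0.393] edges [[0.01, -0.115], [-0.117, -0.012]]
grey [355.5 202. ] [44. 51.] 90.0 world [ 0.453 -0.378] edges [[0.003, -0.159], [-0.137, -0.0]]
jar1 [286. 210.] [16. 14.] 90.0 world [ 0.423 -0.158] edges [[0.001, -0.042], [-0.048, -0.001]]
jar2 [319.9 195.7] [14.8 14.8] 26.6 world [ 0.467 -0.259] edges [[0.04, -0.019], [-0.019, -0.04]]
ycap [185.3 172.3] [14.8 14.1] 45.0 world [0.525 0.139] edges [[0.03, -0.028], [-0.03, -0.031]]
```

View pics/scene1.png

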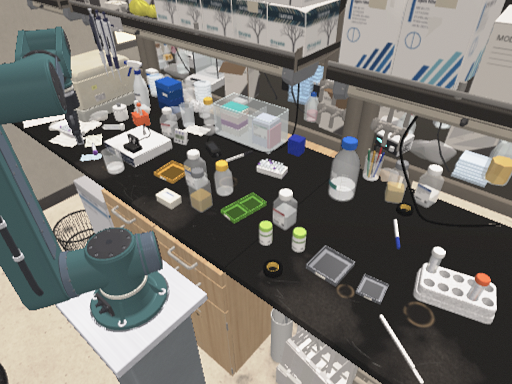

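The scene view agrees with the top view: the bottles stand upright and the larger grey tray is at (331,265). I'll move above the yellow bottle for a closer look with the wrist camera.

Call:
move_arm --motion '[{"xyz": [0.05,-0.05,0.05],"twist": [0,0,0],"grip": -1},{"xyz": [0.1,-0.1,0.1],"twist": [0,0,0],"grip": -1},{"xyz": [0.15,-0.15,0.15],"twist": [0,0,0],"grip": -1},{"xyz": [0.2,-0.2,0.2],"twist": [0,0,0],"grip": -1},{"xyz": [0.25,-0.25,0.2],"twist": [0,0,0],"grip": -1},{"xyz": [0.3,-0.3,0.2],"twist": [0,0,0],"grip": -1},{"xyz": [0.34,-0.35,0.2],"twist": [0,0,0],"grip": -1},{"xyz": [0.38,-0.4,0.2],"twist": [0,0,0],"grip": -1},{"xyz": [0.43,-0.45,0.2],"twist": [0,0,0],"grip": -1},{"xyz": [0.47,-0.51,0.2],"twist": [0,0,0],"grip": -1},{"xyz": [0.49,-0.57,0.2],"twist": [0,0,0],"grip": -1},{"xyz": [0.53,-0.62,0.2],"twist": [0,0,0],"grip": -1}]'

```text
clock: 2.05
ee_pos: [0.5113, 0.1564, 0.3516]
eef_rot: [0.191, 0.982, 0.0, 0.0]
force: [1.2, 0.7, 0.1]
grip_width: 0.0849
gripper_force: 0.0
```

```bash
python3 - <<'E'
from h import *
o=robot.observe(); print(o["ee_pos"],o["eef_rot"],o["clock"],o["q"])
s=robot.snapshot("wrist"); save(s,"w1"); print(s["eye"])
for q in ["yellow_bottle_mid","amber_bottle_mid","media_tall_mid","yellow_tray","green_tray"]:
    for b in robot.boxes_of(s,q)[:2]: print(q,round(b["conf"],2),np.round(b["xyz"],3),px(s,b["xyz"]).round())
for p in [(.525,.136,.133),(.409,.127,.162)]: print(px(s,p))
E
```

```text
[0.51125719 0.15635052 0.35157826] [1.91246816e-01 9.81541961e-01 1.11554262e-04 1.46514083e-04] 2.05 [ 1.90657955e-01  6.08410997e-02  1.16228899e+00  1.03591005e-04
  1.91810738e+00 -9.95238585e-01]
[0.44826979 0.18145831 0.49551692]
yellow_bottle_mid 0.67 [0.522 0.148 0.128] [247. 177.]
yellow_bottle_mid 0.59 [0.483 0.245 0.123] [314. 112.]
amber_bottle_mid 0.89 [0.416 0.145 0.157] [204.  88.]
media_tall_mid 0.78 [0.484 0.242 0.121] [311. 114.]
media_tall_mid 0.58 [0.479 0.398 0.004] [398.  67.]
yellow_tray 0.88 [0.475 0.396 0.004] [396.  65.]
green_tray 0.64 [0.487 0.006 0.002] [156. 172.]
green_tray 0.26 [0.521 0.143 0.127] [243. 177.]
[238.43634944 183.59926395]
[183.9138419   88.40839285]
```

View pics/w1.png

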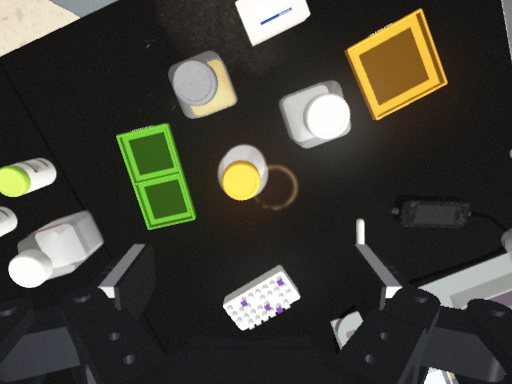

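The wrist view shows the yellow cap at (241,181), amber cap at (195,83), yellow tray around (396,65), green tray around (156,177), and open paths between them. Next I'll work out exact positions by colour.

```bash
cat >> h.py <<'E'
def blob(s,lo,hi,box,z):
    hsv=cv2.cvtColor(s["color"],cv2.COLOR_RGB2HSV); x0,y0,x1,y1=box
    m=np.zeros(hsv.shape[:2],np.uint8); m[y0:y1,x0:x1]=cv2.inRange(hsv,lo,hi)[y0:y1,x0:x1]
    n,l,st,c=cv2.connectedComponentsWithStats(m); k=1+st[1:,4].argmax()
    p=np.argwhere(l==k)[:,::-1]
    # metric: project to plane z, then min-area rect
    w=np.array([ray(s,u,v,z)[:2] for u,v in p]).astype(np.float32)
    r=cv2.minAreaRect(w*1000)
    return np.round(r[0],1),np.round(r[1],1),round(r[2],1)
E
python3 - <<'E'
from h import *
o=robot.observe(); print(o["ee_pos"])
s=robot.snapshot("wrist")
Y=((18,120,120),(33,255,255)); 
print("ycap",blob(s,*Y,(210,150,275,210),.133))
print("ytray",blob(s,(10,120,100),(28,255,255),(340,0,460,130),.012))
print("green",blob(s,(45,120,50),(75,255,255),(110,110,205,235),.012))
for r in [(195,83),]: print("acap",ray(s,195,83,.162), "ms", ray(s,327,116,.152))
print(px(s,(.411,.127,.162)),px(s,(.48,.393,.014)))
E
```

```text
[0.51023909 0.15919678 0.3515182 ]
ycap (array([522. , 139.8]), array([43.2, 46.6]), 67.9)
ytray (array([478. , 392.8]), array([111.3, 114.6]), 6.0)
green (array([495.6,   8.2]), array([ 84.6, 157.5]), 81.0)
acap [0.4074904  0.14211382 0.162     ] ms [0.48767072 0.25483446 0.152     ]
[182.64292493  92.49428862] [395.705605    69.72524247]
```

Call:
move_arm --motion '[{"xyz": [0.022,-0.034,0],"twist": [0,0,0],"grip": -1},{"xyz": [0.022,-0.034,-0.05],"twist": [0,0,0],"grip": -1},{"xyz": [0.022,-0.034,-0.1],"twist": [0,0,0],"grip": -1},{"xyz": [0.022,-0.034,-0.16],"twist": [0,0,0],"grip": -1},{"xyz": [0.022,-0.034,-0.22],"twist": [0,0,0],"grip": -1},{"xyz": [0.022,-0.034,-0.27],"twist": [0,0,0],"grip": -1},{"xyz": [0.022,-0.034,-0.27],"twist": [0,0,0],"grip": -1}]'

```text
clock: 2.98
ee_pos: [0.5188, 0.139, 0.1814]
eef_rot: [0.19, 0.982, -0.002, -0.007]
force: [-0.4, -0.5, -1.5]
grip_width: 0.0854
gripper_force: 0.0
```

```bash
python3 - <<'E'
from h import *
o=robot.observe(); print(o["ee_pos"])
s=robot.snapshot("wrist"); save(s,"w2")
print("ycap",blob(s,(18,120,120),(33,255,255),(150,100,350,383),.133))
print(px(s,(.523,.139,.133)))
E
```

```text
[0.51878111 0.13896695 0.18135458]
ycap (array([521.4, 139.8]), array([44.4, 48.5]), 84.2)
[253.61893225 222.55438106]
```

View pics/w2.png

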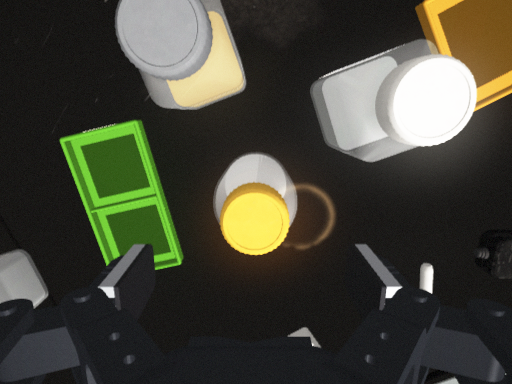

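The cap is centred between the fingers at (254,220). I'll let it settle to see the tracking offset.

Call:
move_arm --motion '[{"xyz": [0,0,0],"twist": [0,0,0],"grip": -1},{"xyz": [0,0,0],"twist": [0,0,0],"grip": -1}]'

```text
clock: 3.2
ee_pos: [0.5253, 0.139, 0.1929]
eef_rot: [0.191, 0.982, 0.001, 0.003]
force: [0.7, -1.0, -0.2]
grip_width: 0.0853
gripper_force: 0.0
```

Call:
move_arm --motion '[{"xyz": [-0.002,0,-0.04],"twist": [0,0,0],"grip": -1},{"xyz": [-0.002,0,-0.08],"twist": [0,0,0],"grip": -1},{"xyz": [-0.002,0,-0.12],"twist": [0,0,0],"grip": -1},{"xyz": [-0.002,0,-0.143],"twist": [0,0,0],"grip": -1},{"xyz": [-0.002,0,-0.143],"twist": [0,0,0],"grip": -1},{"xyz": [-0.002,0,-0.143],"twist": [0,0,0],"grip": -1},{"xyz": [-0.002,0,-0.143],"twist": [0,0,0],"grip": 1},{"xyz": [-0.002,0,-0.143],"twist": [0,0,0],"grip": 1},{"xyz": [-0.002,0,-0.143],"twist": [0,0,0],"grip": 1},{"xyz": [-0.002,0,-0.143],"twist": [0,0,0],"grip": 1},{"xyz": [-0.002,0,-0.143],"twist": [0,0,0],"grip": 1},{"xyz": [-0.002,0,-0.143],"twist": [0,0,0],"grip": 1}]' --grip_force 45

```text
clock: 4.2
ee_pos: [0.5241, 0.1385, 0.106]
eef_rot: [0.191, 0.982, 0.001, 0.002]
force: [-0.3, 0.3, 6.1]
grip_width: 0.0453
gripper_force: 44.3
```

Call:
move_arm --motion '[{"xyz": [0,0,0.03],"twist": [0,0,0],"grip": 1},{"xyz": [0,0,0.06],"twist": [0,0,0],"grip": 1},{"xyz": [0,0,0.11],"twist": [0,0,0],"grip": 1},{"xyz": [0,0,0.16],"twist": [0,0,0],"grip": 1},{"xyz": [0,0,0.21],"twist": [0,0,0],"grip": 1},{"xyz": [0,0,0.26],"twist": [0,0,0],"grip": 1},{"xyz": [0,0,0.3],"twist": [0,0,0],"grip": 1},{"xyz": [0,0,0.32],"twist": [0,0,0],"grip": 1},{"xyz": [0,0,0.32],"twist": [0,0,0],"grip": 1}]'

```text
clock: 4.95
ee_pos: [0.5237, 0.1381, 0.2988]
eef_rot: [0.191, 0.982, 0.001, 0.003]
force: [-1.0, 0.9, -1.7]
grip_width: 0.0457
gripper_force: 44.4
```

Call:
move_arm --motion '[{"xyz": [-0.004,0.025,0],"twist": [0,0,0],"grip": 1},{"xyz": [-0.01,0.06,0],"twist": [0,0,0],"grip": 1},{"xyz": [-0.018,0.11,0],"twist": [0,0,0],"grip": 1},{"xyz": [-0.027,0.16,0],"twist": [0,0,0],"grip": 1},{"xyz": [-0.036,0.21,0],"twist": [0,0,0],"grip": 1},{"xyz": [-0.045,0.26,0],"twist": [0,0,0],"grip": 1},{"xyz": [-0.054,0.31,0],"twist": [0,0,0],"grip": 1},{"xyz": [-0.063,0.36,0],"twist": [0,0,0],"grip": 1},{"xyz": [-0.07,0.4,0],"twist": [0,0,0],"grip": 1},{"xyz": [-0.073,0.423,0],"twist": [0,0,0],"grip": 1},{"xyz": [-0.073,0.423,0],"twist": [0,0,0],"grip": 1},{"xyz": [-0.073,0.423,0],"twist": [0,0,0],"grip": 1}]'

```text
clock: 5.95
ee_pos: [0.4785, 0.3915, 0.2931]
eef_rot: [0.191, 0.982, -0.002, -0.001]
force: [0.7, -0.0, -2.4]
grip_width: 0.0459
gripper_force: 44.2
```

```bash
python3 - <<'E'
from h import *
o=robot.observe(); print(o["ee_pos"],o["grip_width"])
s=robot.snapshot("wrist"); save(s,"w3")
print("ytray",blob(s,(8,120,100),(17,255,255),(0,0,512,384),.012), px(s,(.479,.393,.0)))
E
```

```text
[0.47852521 0.39147828 0.29313875] 0.04592284080006437
ytray (array([492. , 425.2]), array([15.8, 13.7]), 4.8) [252.17410256 156.56477258]
```

View pics/w3.png

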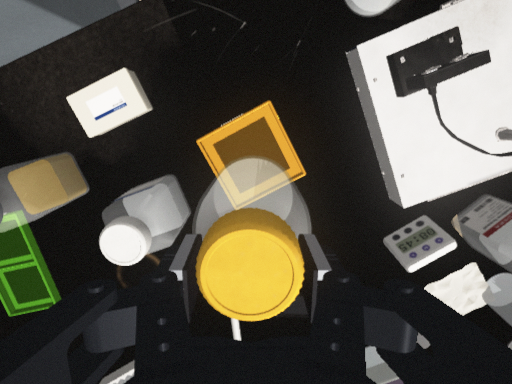

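The tray centre shows at about (251,155), matching the prediction, so I'll lower it.

Call:
move_arm --motion '[{"xyz": [0,0,-0.05],"twist": [0,0,0],"grip": 1},{"xyz": [0,0,-0.1],"twist": [0,0,0],"grip": 1},{"xyz": [0,0,-0.15],"twist": [0,0,0],"grip": 1},{"xyz": [0,0,-0.2],"twist": [0,0,0],"grip": 1},{"xyz": [0,0,-0.24],"twist": [0,0,0],"grip": 1},{"xyz": [0,0,-0.27],"twist": [0,0,0],"grip": 1},{"xyz": [0,0,-0.29],"twist": [0,0,0],"grip": 1},{"xyz": [0,0,-0.305],"twist": [0,0,0],"grip": 1},{"xyz": [0,0,-0.309],"twist": [0,0,0],"grip": 1},{"xyz": [0,0,-0.309],"twist": [0,0,0],"grip": 1},{"xyz": [0,0,-0.309],"twist": [0,0,0],"grip": 1}]'

```text
clock: 6.92
ee_pos: [0.4798, 0.392, 0.1117]
eef_rot: [0.191, 0.982, 0.001, 0.001]
force: [0.2, -0.2, -2.2]
grip_width: 0.0455
gripper_force: 44.4
```

Still hanging (−2.2 N), so a little lower.

Call:
move_arm --motion '[{"xyz": [0,0,-0.003],"twist": [0,0,0],"grip": 1},{"xyz": [0,0,-0.005],"twist": [0,0,0],"grip": 1},{"xyz": [0,0,-0.005],"twist": [0,0,0],"grip": 1},{"xyz": [0,0,-0.005],"twist": [0,0,0],"grip": 1}]'

```text
clock: 7.25
ee_pos: [0.4796, 0.3924, 0.109]
eef_rot: [0.191, 0.982, 0.001, 0.001]
force: [-1.0, 0.3, 3.9]
grip_width: 0.0451
gripper_force: 45.0
```

Call:
move_arm --motion '[{"xyz": [0,0,0],"twist": [0,0,0],"grip": -1},{"xyz": [0,0,0],"twist": [0,0,0],"grip": -1},{"xyz": [0,0,0],"twist": [0,0,0],"grip": -1},{"xyz": [0,0,0],"twist": [0,0,0],"grip": -1},{"xyz": [0,0,0.03],"twist": [0,0,0],"grip": -1},{"xyz": [0,0,0.08],"twist": [0,0,0],"grip": -1},{"xyz": [0,0,0.14],"twist": [0,0,0],"grip": -1},{"xyz": [0,0,0.2],"twist": [0,0,0],"grip": -1},{"xyz": [0,0,0.26],"twist": [0,0,0],"grip": -1},{"xyz": [0,0,0.26],"twist": [0,0,0],"grip": -1}]'

```text
clock: 8.08
ee_pos: [0.4813, 0.3933, 0.2733]
eef_rot: [0.191, 0.982, 0.006, 0.006]
force: [-0.4, 0.5, 1.6]
grip_width: 0.0855
gripper_force: 0.0
```

Call:
move_arm --motion '[{"xyz": [-0.01,-0.05,0],"twist": [0,0,0],"grip": -1},{"xyz": [-0.02,-0.11,0],"twist": [0,0,0],"grip": -1},{"xyz": [-0.04,-0.17,0],"twist": [0,0,0],"grip": -1},{"xyz": [-0.06,-0.23,0],"twist": [0,0,0],"grip": -1},{"xyz": [-0.08,-0.29,0],"twist": [0,0,0],"grip": -1},{"xyz": [-0.1,-0.35,0],"twist": [0,0,0],"grip": -1},{"xyz": [-0.11,-0.4,0],"twist": [0,0,0],"grip": -1},{"xyz": [-0.117,-0.435,0],"twist": [0,0,0],"grip": -1},{"xyz": [-0.117,-0.435,0],"twist": [0,0,0],"grip": -1},{"xyz": [-0.117,-0.435,0],"twist": [0,0,0],"grip": -1}]'

```text
clock: 8.92
ee_pos: [0.4086, 0.1301, 0.2632]
eef_rot: [0.192, 0.981, 0.0, 0.0]
force: [-0.1, 0.8, -0.4]
grip_width: 0.0852
gripper_force: 0.0
```

```bash
python3 - <<'E'
from h import *
o=robot.observe(); print(o["ee_pos"],o["grip_width"])
s=robot.snapshot("wrist"); save(s,"w4")
print(px(s,(.409,.13,.162)))
for u,v in [(240,190),(250,200),(260,200)]: print(u,v,ray(s,u,v,.162).round(4))
g=cv2.medianBlur(cv2.cvtColor(s["color"],cv2.COLOR_RGB2GRAY),5)
c=cv2.HoughCircles(g,cv2.HOUGH_GRADIENT,1,60,param1=80,param2=25,minRadius=22,maxRadius=50)
for u,v,r in c[0][:6]: print(u,v,r,ray(s,u,v,.162).round(4))
E
```

```text
[0.40862378 0.1301144  0.26321504] 0.08517583474708641
[250.32714261 193.98389496]
240 190 [0.4029 0.1237 0.162 ]
250 200 [0.4135 0.1279 0.162 ]
260 200 [0.4165 0.1353 0.162 ]
259.5 189.5 25.7 [0.4083 0.1381 0.162 ]
471.5 133.5 23.6 [0.4284 0.3026 0.162 ]
377.5 186.5 33.8 [0.4414 0.2253 0.162 ]
322.5 264.5 22.5 [0.4896 0.1631 0.162 ]
427.5 229.5 33.2 [0.4921 0.2531 0.162 ]
```

View pics/w4.png

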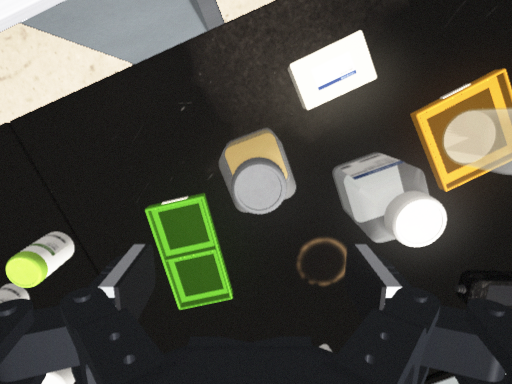

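The amber cap circle is at (259,188), giving (0.408, 0.137). I'll grasp it there.

Call:
move_arm --motion '[{"xyz": [-0.001,0.01,0],"twist": [0,0,0],"grip": -1},{"xyz": [-0.001,0.01,-0.04],"twist": [0,0,0],"grip": -1},{"xyz": [-0.001,0.01,-0.09],"twist": [0,0,0],"grip": -1},{"xyz": [-0.001,0.01,-0.14],"twist": [0,0,0],"grip": -1},{"xyz": [-0.001,0.01,-0.19],"twist": [0,0,0],"grip": -1},{"xyz": [-0.001,0.01,-0.213],"twist": [0,0,0],"grip": -1},{"xyz": [-0.001,0.01,-0.213],"twist": [0,0,0],"grip": -1},{"xyz": [-0.001,0.01,-0.213],"twist": [0,0,0],"grip": 1},{"xyz": [-0.001,0.01,-0.213],"twist": [0,0,0],"grip": 1},{"xyz": [-0.001,0.01,-0.213],"twist": [0,0,0],"grip": 1},{"xyz": [-0.001,0.01,-0.213],"twist": [0,0,0],"grip": 1},{"xyz": [-0.001,0.01,-0.213],"twist": [0,0,0],"grip": 1}]' --grip_force 55

```text
clock: 9.97
ee_pos: [0.4097, 0.1375, 0.1379]
eef_rot: [0.191, 0.982, 0.001, 0.002]
force: [0.1, 1.5, 6.8]
grip_width: 0.0444
gripper_force: 52.5
```

Call:
move_arm --motion '[{"xyz": [0,0,0.03],"twist": [0,0,0],"grip": 1},{"xyz": [0,0,0.06],"twist": [0,0,0],"grip": 1},{"xyz": [0,0,0.11],"twist": [0,0,0],"grip": 1},{"xyz": [0,0,0.16],"twist": [0,0,0],"grip": 1},{"xyz": [0,0,0.2],"twist": [0,0,0],"grip": 1},{"xyz": [0,0,0.22],"twist": [0,0,0],"grip": 1},{"xyz": [0,0,0.22],"twist": [0,0,0],"grip": 1},{"xyz": [0,0,0.22],"twist": [0,0,0],"grip": 1}]'

```text
clock: 10.63
ee_pos: [0.408, 0.1367, 0.2668]
eef_rot: [0.191, 0.982, -0.0, -0.0]
force: [0.5, -0.5, -3.2]
grip_width: 0.044
gripper_force: 52.6
```

Call:
move_arm --motion '[{"xyz": [0,-0.02,0.02],"twist": [0,0,0],"grip": 1},{"xyz": [0,-0.05,0.04],"twist": [0,0,0],"grip": 1},{"xyz": [0,-0.1,0.06],"twist": [0,0,0],"grip": 1},{"xyz": [0,-0.15,0.06],"twist": [0,0,0],"grip": 1},{"xyz": [0,-0.2,0.06],"twist": [0,0,0],"grip": 1},{"xyz": [0,-0.25,0.06],"twist": [0,0,0],"grip": 1},{"xyz": [0,-0.3,0.06],"twist": [0,0,0],"grip": 1},{"xyz": [0,-0.35,0.06],"twist": [0,0,0],"grip": 1},{"xyz": [0,-0.4,0.06],"twist": [0,0,0],"grip": 1},{"xyz": [0,-0.45,0.06],"twist": [0,0,0],"grip": 1},{"xyz": [0,-0.5,0.06],"twist": [0,0,0],"grip": 1},{"xyz": [0.01,-0.54,0.06],"twist": [0,0,0],"grip": 1}]'

```text
clock: 11.63
ee_pos: [0.4124, -0.189, 0.3002]
eef_rot: [0.192, 0.981, 0.001, -0.003]
force: [0.8, 0.2, -2.2]
grip_width: 0.044
gripper_force: 52.7
```

Call:
move_arm --motion '[{"xyz": [0.01,-0.05,0],"twist": [0,0,0],"grip": 1},{"xyz": [0.03,-0.1,0],"twist": [0,0,0],"grip": 1},{"xyz": [0.04,-0.15,0],"twist": [0,0,0],"grip": 1},{"xyz": [0.06,-0.2,0],"twist": [0,0,0],"grip": 1},{"xyz": [0.07,-0.25,0],"twist": [0,0,0],"grip": 1},{"xyz": [0.08,-0.29,0],"twist": [0,0,0],"grip": 1},{"xyz": [0.08,-0.32,0],"twist": [0,0,0],"grip": 1},{"xyz": [0.08,-0.32,0],"twist": [0,0,0],"grip": 1},{"xyz": [0.08,-0.32,0],"twist": [0,0,0],"grip": 1}]'

```text
clock: 12.38
ee_pos: [0.4613, -0.3795, 0.2992]
eef_rot: [0.192, 0.981, 0.002, -0.003]
force: [-0.1, -0.8, -2.3]
grip_width: 0.0439
gripper_force: 52.6
```

```bash
python3 - <<'E'
from h import *
o=robot.observe(); print(o["ee_pos"],o["grip_width"],o["q"])
s=robot.snapshot("wrist"); save(s,"w5")
print(px(s,(.463,-.379,.0)))
for b in robot.boxes_of(s,"grey_tray"): print(b["conf"],b["xyz"],px(s,b["xyz"]))
E
```

```text
[ 0.46131368 -0.37949753  0.29919946] 0.04389223788860089 [-7.83504613e-01  1.97505478e-01  1.11339591e+00  4.04916979e-04
  1.83791343e+00 -1.96787902e+00]
[250.28558834 158.05606798]
0.64 [0.4586, -0.5206, 0.0015] [157.33855996 192.70859254]
0.58 [0.4286, -0.3627, 0.0048] [251.85747236 130.55468893]
```

View pics/w5.png

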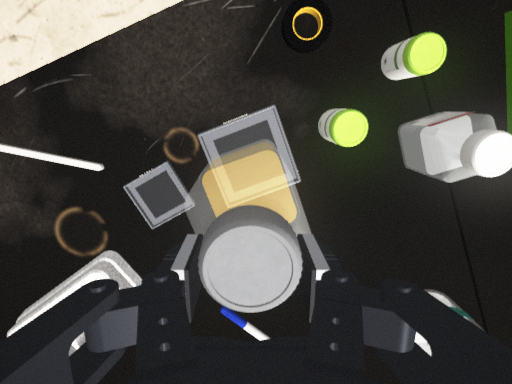

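The tray corners (199,136) and (300,182) put its centre at (250,159), as predicted, and the two jars are at (348,127) and (424,54). Lowering.

Call:
move_arm --motion '[{"xyz": [0.002,0,-0.05],"twist": [0,0,0],"grip": 1},{"xyz": [0.002,0,-0.1],"twist": [0,0,0],"grip": 1},{"xyz": [0.002,0,-0.15],"twist": [0,0,0],"grip": 1},{"xyz": [0.002,0,-0.19],"twist": [0,0,0],"grip": 1},{"xyz": [0.002,0,-0.22],"twist": [0,0,0],"grip": 1},{"xyz": [0.002,0,-0.24],"twist": [0,0,0],"grip": 1},{"xyz": [0.002,0,-0.25],"twist": [0,0,0],"grip": 1},{"xyz": [0.002,0,-0.257],"twist": [0,0,0],"grip": 1},{"xyz": [0.002,0,-0.261],"twist": [0,0,0],"grip": 1},{"xyz": [0.002,0,-0.261],"twist": [0,0,0],"grip": 1},{"xyz": [0.002,0,-0.261],"twist": [0,0,0],"grip": 1}]'

```text
clock: 13.4
ee_pos: [0.4638, -0.3797, 0.1481]
eef_rot: [0.191, 0.982, -0.001, 0.001]
force: [-0.3, 0.3, -2.7]
grip_width: 0.0443
gripper_force: 52.6
```

Call:
move_arm --motion '[{"xyz": [0,0,-0.005],"twist": [0,0,0],"grip": 1},{"xyz": [0,0,-0.009],"twist": [0,0,0],"grip": 1},{"xyz": [0,0,-0.009],"twist": [0,0,0],"grip": 1},{"xyz": [0,0,-0.009],"twist": [0,0,0],"grip": 1}]'

```text
clock: 13.73
ee_pos: [0.4633, -0.3793, 0.1414]
eef_rot: [0.191, 0.982, 0.0, 0.0]
force: [1.2, -0.7, -1.6]
grip_width: 0.0442
gripper_force: 52.7
```

Call:
move_arm --motion '[{"xyz": [0,0,-0.003],"twist": [0,0,0],"grip": 1},{"xyz": [0,0,-0.003],"twist": [0,0,0],"grip": 1},{"xyz": [0,0,-0.003],"twist": [0,0,0],"grip": 1}]'

```text
clock: 13.98
ee_pos: [0.4638, -0.3796, 0.1413]
eef_rot: [0.191, 0.982, -0.001, 0.001]
force: [-1.4, 0.8, 4.6]
grip_width: 0.0443
gripper_force: 54.3
```

Contact made. I'll release, rise and go above the nearer jar.

Call:
move_arm --motion '[{"xyz": [0,0,0],"twist": [0,0,0],"grip": -1},{"xyz": [0,0,0],"twist": [0,0,0],"grip": -1},{"xyz": [0,0,0],"twist": [0,0,0],"grip": -1},{"xyz": [0,0,0],"twist": [0,0,0],"grip": -1},{"xyz": [0,0,0.03],"twist": [0,0,0],"grip": -1},{"xyz": [0,0,0.07],"twist": [0,0,0],"grip": -1},{"xyz": [0,0,0.12],"twist": [0,0,0],"grip": -1},{"xyz": [0,0.06,0.14],"twist": [0,0,0],"grip": -1},{"xyz": [0,0.12,0.14],"twist": [0,0,0],"grip": -1},{"xyz": [0,0.17,0.14],"twist": [0,0,0],"grip": -1},{"xyz": [0,0.2,0.14],"twist": [0,0,0],"grip": -1},{"xyz": [0,0.2,0.14],"twist": [0,0,0],"grip": -1}]'

```text
clock: 14.98
ee_pos: [0.4635, -0.2559, 0.224]
eef_rot: [0.189, 0.982, 0.001, 0.0]
force: [0.5, -0.9, -0.2]
grip_width: 0.085
gripper_force: 0.0
```

```bash
python3 - <<'E'
from h import *
o=robot.observe(); print(o["ee_pos"],o["grip_width"])
s=robot.snapshot("wrist"); save(s,"w6")
print(px(s,(.463,-.256,.074)),px(s,(.421,-.158,.074)))
g=cv2.medianBlur(s["color"][:,:,1],5)
c=cv2.HoughCircles(g,cv2.HOUGH_GRADIENT,1,40,param1=80,param2=20,minRadius=14,maxRadius=40)
for u,v,r in c[0][:8]: print(u,v,r,ray(s,u,v,.074).round(4))
E
```

```text
[ 0.46347041 -0.25594942  0.22398817] 0.0850201543096142
[249.82691394 179.29803193] [335.5317839   95.35275668]
93.5 261.5 33.8 [ 0.483  -0.4346  0.074 ]
145.5 213.5 37.2 [ 0.4568 -0.3625  0.074 ]
403.5 220.5 31.2 [ 0.5573 -0.1322  0.074 ]
247.5 178.5 22.9 [ 0.4615 -0.2577  0.074 ]
204.5 49.5 17.7 [ 0.3442 -0.2496  0.074 ]
70.5 186.5 19.4 [ 0.4061 -0.4161  0.074 ]
51.5 238.5 27.1 [ 0.4454 -0.4608  0.074 ]
368.5 186.5 31.6 [ 0.5115 -0.1543  0.074 ]
```

View pics/w6.png

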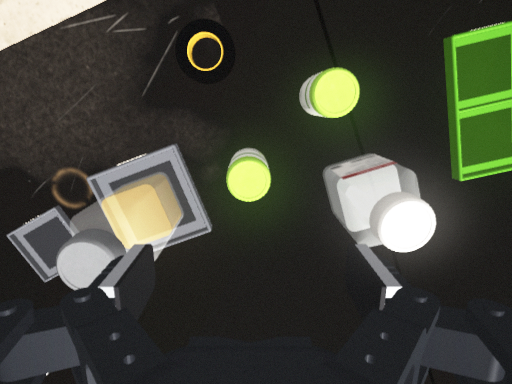

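Amber stands in its tray. The near jar's lid is at (249,179), giving (0.462, −0.257), and the far jar is at (335,93). I'll descend with the fingers part-closed for clearance from the white bottle.

Call:
move_arm --motion '[{"xyz": [-0.002,0.003,0],"twist": [0,0,0],"grip": -0.55},{"xyz": [-0.002,0.003,0],"twist": [0,0,0],"grip": -0.55},{"xyz": [-0.002,0.003,-0.05],"twist": [0,0,0],"grip": -0.55},{"xyz": [-0.002,0.003,-0.11],"twist": [0,0,0],"grip": -0.55},{"xyz": [-0.002,0.003,-0.17],"twist": [0,0,0],"grip": -0.55},{"xyz": [-0.002,0.003,-0.2],"twist": [0,0,0],"grip": -0.55},{"xyz": [-0.002,0.003,-0.2],"twist": [0,0,0],"grip": -0.55},{"xyz": [-0.002,0.003,-0.2],"twist": [0,0,0],"grip": -0.55}]'

```text
clock: 15.7
ee_pos: [0.4613, -0.258, 0.1023]
eef_rot: [0.192, 0.981, 0.001, -0.001]
force: [0.2, 0.8, 0.1]
grip_width: 0.0662
gripper_force: 0.0
```

Call:
move_arm --motion '[{"xyz": [0.001,0.001,-0.04],"twist": [0,0,0],"grip": -0.55},{"xyz": [0.001,0.001,-0.075],"twist": [0,0,0],"grip": -0.55},{"xyz": [0.001,0.001,-0.092],"twist": [0,0,0],"grip": -0.55},{"xyz": [0.001,0.001,-0.092],"twist": [0,0,0],"grip": -0.55},{"xyz": [0.001,0.001,-0.092],"twist": [0,0,0],"grip": 1},{"xyz": [0.001,0.001,-0.092],"twist": [0,0,0],"grip": 1},{"xyz": [0.001,0.001,-0.092],"twist": [0,0,0],"grip": 1},{"xyz": [0.001,0.001,-0.092],"twist": [0,0,0],"grip": 1},{"xyz": [0.001,0.001,-0.092],"twist": [0,0,0],"grip": 1}]' --grip_force 45

```text
clock: 16.45
ee_pos: [0.4642, -0.2579, 0.0507]
eef_rot: [0.191, 0.982, -0.001, 0.002]
force: [-0.0, -0.4, 6.4]
grip_width: 0.0419
gripper_force: 46.2
```

Call:
move_arm --motion '[{"xyz": [0,0,0.04],"twist": [0,0,0],"grip": 1},{"xyz": [0,0,0.09],"twist": [0,0,0],"grip": 1},{"xyz": [0,0,0.15],"twist": [0,0,0],"grip": 1},{"xyz": [0,0,0.21],"twist": [0,0,0],"grip": 1},{"xyz": [0,0,0.26],"twist": [0,0,0],"grip": 1},{"xyz": [0,0,0.29],"twist": [0,0,0],"grip": 1},{"xyz": [0,0,0.29],"twist": [0,0,0],"grip": 1}]'

```text
clock: 17.03
ee_pos: [0.4645, -0.2581, 0.2282]
eef_rot: [0.191, 0.982, -0.002, 0.005]
force: [0.3, -0.5, 0.1]
grip_width: 0.0419
gripper_force: 46.1
```

Call:
move_arm --motion '[{"xyz": [0.01,0.03,0],"twist": [0,0,0],"grip": 1},{"xyz": [0.02,0.08,0],"twist": [0,0,0],"grip": 1},{"xyz": [0.035,0.13,0],"twist": [0,0,0],"grip": 1},{"xyz": [0.05,0.18,0],"twist": [0,0,0],"grip": 1},{"xyz": [0.065,0.23,0],"twist": [0,0,0],"grip": 1},{"xyz": [0.08,0.28,0],"twist": [0,0,0],"grip": 1},{"xyz": [0.09,0.33,0],"twist": [0,0,0],"grip": 1},{"xyz": [0.105,0.38,0],"twist": [0,0,0],"grip": 1},{"xyz": [0.117,0.42,0],"twist": [0,0,0],"grip": 1},{"xyz": [0.117,0.433,0],"twist": [0,0,0],"grip": 1},{"xyz": [0.117,0.433,0],"twist": [0,0,0],"grip": 1},{"xyz": [0.117,0.433,0],"twist": [0,0,0],"grip": 1}]'

```text
clock: 18.03
ee_pos: [0.5321, 0.0027, 0.2207]
eef_rot: [0.191, 0.982, -0.001, -0.001]
force: [-0.1, -0.2, -2.0]
grip_width: 0.0422
gripper_force: 46.1
```

```bash
python3 - <<'E'
from h import *
o=robot.observe(); print(o["ee_pos"],o["grip_width"])
s=robot.snapshot("wrist"); save(s,"w7")
print(px(s,(.534,.002,.003)),px(s,(.46,.014,.003)))
E
```

```text
[0.53206714 0.002667   0.22072261] 0.04224784942741036
[250.67685841 168.69176643] [235.35040271 102.45633381]
```

View pics/w7.png

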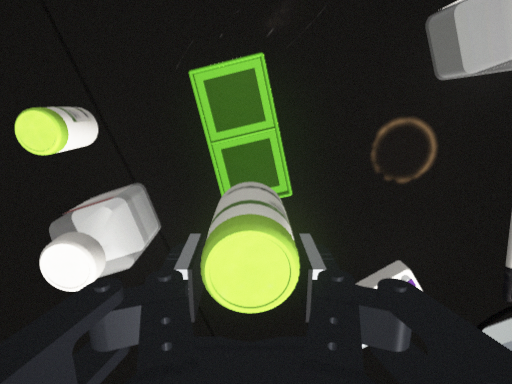

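The compartments are centred at (251,167) and (235,101), matching predictions. Lowering.

Call:
move_arm --motion '[{"xyz": [0.002,0,-0.05],"twist": [0,0,0],"grip": 1},{"xyz": [0.002,0,-0.1],"twist": [0,0,0],"grip": 1},{"xyz": [0.002,0,-0.15],"twist": [0,0,0],"grip": 1},{"xyz": [0.002,0,-0.2],"twist": [0,0,0],"grip": 1},{"xyz": [0.002,0,-0.23],"twist": [0,0,0],"grip": 1},{"xyz": [0.002,0,-0.25],"twist": [0,0,0],"grip": 1},{"xyz": [0.002,0,-0.265],"twist": [0,0,0],"grip": 1},{"xyz": [0.002,0,-0.275],"twist": [0,0,0],"grip": 1},{"xyz": [0.002,0,-0.279],"twist": [0,0,0],"grip": 1},{"xyz": [0.002,0,-0.279],"twist": [0,0,0],"grip": 1},{"xyz": [0.002,0,-0.279],"twist": [0,0,0],"grip": 1}]'

```text
clock: 19.0
ee_pos: [0.535, 0.0027, 0.0562]
eef_rot: [0.191, 0.982, 0.0, 0.001]
force: [1.3, 0.3, -1.4]
grip_width: 0.0418
gripper_force: 46.1
```

Call:
move_arm --motion '[{"xyz": [0,0,-0.003],"twist": [0,0,0],"grip": 1},{"xyz": [0,0,-0.006],"twist": [0,0,0],"grip": 1},{"xyz": [0,0,-0.006],"twist": [0,0,0],"grip": 1},{"xyz": [0,0,-0.006],"twist": [0,0,0],"grip": 1}]'

```text
clock: 19.33
ee_pos: [0.5354, 0.0029, 0.0538]
eef_rot: [0.191, 0.982, 0.0, 0.002]
force: [-1.6, -0.1, 5.4]
grip_width: 0.042
gripper_force: 46.7
```

Call:
move_arm --motion '[{"xyz": [0,0,0],"twist": [0,0,0],"grip": -1},{"xyz": [0,0,0],"twist": [0,0,0],"grip": -1},{"xyz": [0,0,0],"twist": [0,0,0],"grip": -1},{"xyz": [0,0,0],"twist": [0,0,0],"grip": -1},{"xyz": [0,0,0.03],"twist": [0,0,0],"grip": -1},{"xyz": [0,0,0.08],"twist": [0,0,0],"grip": -1},{"xyz": [0,0,0.14],"twist": [0,0,0],"grip": -1},{"xyz": [0,0,0.2],"twist": [0,0,0],"grip": -1},{"xyz": [0,0,0.26],"twist": [0,0,0],"grip": -1},{"xyz": [0,0,0.28],"twist": [0,0,0],"grip": -1},{"xyz": [0,0,0.28],"twist": [0,0,0],"grip": -1}]'

```text
clock: 20.25
ee_pos: [0.5363, 0.0027, 0.2244]
eef_rot: [0.191, 0.982, 0.001, 0.005]
force: [-0.6, 0.0, -0.5]
grip_width: 0.0854
gripper_force: 0.0
```

Call:
move_arm --motion '[{"xyz": [-0.03,-0.05,0],"twist": [0,0,0],"grip": -0.6},{"xyz": [-0.07,-0.1,0],"twist": [0,0,0],"grip": -0.6},{"xyz": [-0.11,-0.15,0],"twist": [0,0,0],"grip": -0.6},{"xyz": [-0.15,-0.2,0],"twist": [0,0,0],"grip": -0.6},{"xyz": [-0.18,-0.24,0],"twist": [0,0,0],"grip": -0.6},{"xyz": [-0.192,-0.268,0],"twist": [0,0,0],"grip": -0.6},{"xyz": [-0.192,-0.268,0],"twist": [0,0,0],"grip": -0.6},{"xyz": [-0.192,-0.268,0],"twist": [0,0,0],"grip": -0.6}]'

```text
clock: 20.92
ee_pos: [0.4179, -0.158, 0.2172]
eef_rot: [0.192, 0.981, 0.001, -0.002]
force: [0.7, -0.4, -1.0]
grip_width: 0.0683
gripper_force: 0.0
```

```bash
python3 - <<'E'
from h import *
o=robot.observe(); print(o["ee_pos"],o["grip_width"])
s=robot.snapshot("wrist"); save(s,"w8")
print(px(s,(.42,-.158,.074)))
g=cv2.medianBlur(s["color"][:,:,1],5)
c=cv2.HoughCircles(g,cv2.HOUGH_GRADIENT,1,40,param1=80,param2=20,minRadius=14,maxRadius=40)
for u,v,r in c[0][:8]: print(u,v,r,ray(s,u,v,.074).round(4))
E
```

```text
[ 0.41791951 -0.15799544  0.21723227] 0.06829812399674359
[250.99073533 184.01431382]
449.5 225.5 25.7 [0.5298 0.0024 0.074 ]
305.5 312.5 29.5 [ 0.5682 -0.1575  0.074 ]
251.5 180.5 23.5 [ 0.4171 -0.1563  0.074 ]
136.5 132.5 17.7 [ 0.3383 -0.234   0.074 ]
289.5 264.5 33.8 [ 0.5104 -0.1537  0.074 ]
94.5 254.5 33.8 [ 0.4276 -0.3271  0.074 ]
405.5 214.5 29.4 [ 0.503  -0.0337  0.074 ]
15.5 268.5 32.7 [ 0.4112 -0.4073  0.074 ]
```

View pics/w8.png

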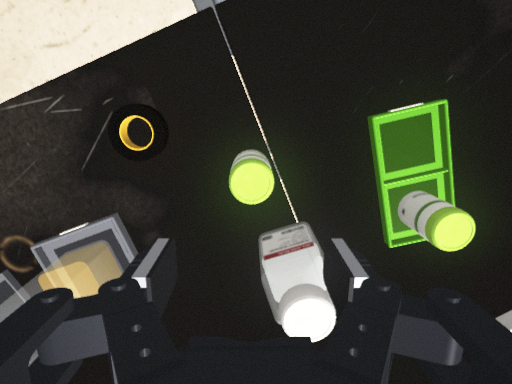

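The first jar stands in its compartment (450,228). The last jar's lid is at (251,180), giving (0.4175, −0.157).

Call:
move_arm --motion '[{"xyz": [-0.003,0.002,0],"twist": [0,0,0],"grip": -0.6},{"xyz": [-0.003,0.002,-0.05],"twist": [0,0,0],"grip": -0.6},{"xyz": [-0.003,0.002,-0.1],"twist": [0,0,0],"grip": -0.6},{"xyz": [-0.003,0.002,-0.15],"twist": [0,0,0],"grip": -0.6},{"xyz": [-0.003,0.002,-0.19],"twist": [0,0,0],"grip": -0.6},{"xyz": [-0.003,0.002,-0.22],"twist": [0,0,0],"grip": -0.6},{"xyz": [-0.003,0.002,-0.25],"twist": [0,0,0],"grip": -0.6},{"xyz": [-0.003,0.002,-0.27],"twist": [0,0,0],"grip": -0.6},{"xyz": [-0.003,0.002,-0.28],"twist": [0,0,0],"grip": -0.6},{"xyz": [-0.003,0.002,-0.28],"twist": [0,0,0],"grip": -0.6}]'

```text
clock: 21.8
ee_pos: [0.4162, -0.1551, 0.0494]
eef_rot: [0.19, 0.982, 0.001, -0.002]
force: [-0.6, 0.4, -0.9]
grip_width: 0.0682
gripper_force: 0.0
```

Call:
move_arm --motion '[{"xyz": [0,0,0],"twist": [0,0,0],"grip": 1},{"xyz": [0,0,0],"twist": [0,0,0],"grip": 1},{"xyz": [0,0,0],"twist": [0,0,0],"grip": 1},{"xyz": [0,0,0],"twist": [0,0,0],"grip": 1},{"xyz": [0,0,0],"twist": [0,0,0],"grip": 1}]'

```text
clock: 22.22
ee_pos: [0.4182, -0.1571, 0.0527]
eef_rot: [0.191, 0.982, -0.0, 0.002]
force: [1.1, 1.0, 3.3]
grip_width: 0.0417
gripper_force: 46.0
```

Call:
move_arm --motion '[{"xyz": [0,0,0.04],"twist": [0,0,0],"grip": 1},{"xyz": [0,0,0.09],"twist": [0,0,0],"grip": 1},{"xyz": [0,0,0.15],"twist": [0,0,0],"grip": 1},{"xyz": [0,0.01,0.21],"twist": [0,0,0],"grip": 1},{"xyz": [0,0.04,0.25],"twist": [0,0,0],"grip": 1},{"xyz": [0.01,0.09,0.25],"twist": [0,0,0],"grip": 1},{"xyz": [0.03,0.14,0.25],"twist": [0,0,0],"grip": 1},{"xyz": [0.05,0.19,0.25],"twist": [0,0,0],"grip": 1},{"xyz": [0.06,0.24,0.25],"twist": [0,0,0],"grip": 1},{"xyz": [0.07,0.285,0.25],"twist": [0,0,0],"grip": 1},{"xyz": [0.07,0.285,0.25],"twist": [0,0,0],"grip": 1},{"xyz": [0.07,0.285,0.25],"twist": [0,0,0],"grip": 1}]'

```text
clock: 23.22
ee_pos: [0.4588, 0.0153, 0.2008]
eef_rot: [0.19, 0.982, -0.0, -0.001]
force: [0.4, -0.6, -2.2]
grip_width: 0.0415
gripper_force: 46.0
```

Call:
move_arm --motion '[{"xyz": [0,0,0],"twist": [0,0,0],"grip": 1},{"xyz": [0,0,-0.05],"twist": [0,0,0],"grip": 1},{"xyz": [0,0,-0.1],"twist": [0,0,0],"grip": 1},{"xyz": [0,0,-0.15],"twist": [0,0,0],"grip": 1},{"xyz": [0,0,-0.15],"twist": [0,0,0],"grip": 1},{"xyz": [0,0,-0.15],"twist": [0,0,0],"grip": 1}]'

```text
clock: 23.72
ee_pos: [0.4575, 0.0133, 0.1098]
eef_rot: [0.192, 0.981, -0.0, -0.002]
force: [0.1, -0.1, -1.3]
grip_width: 0.0416
gripper_force: 46.0
```

Call:
move_arm --motion '[{"xyz": [0.001,0,-0.04],"twist": [0,0,0],"grip": 1},{"xyz": [0.001,0,-0.07],"twist": [0,0,0],"grip": 1},{"xyz": [0.001,0,-0.085],"twist": [0,0,0],"grip": 1},{"xyz": [0.001,0,-0.091],"twist": [0,0,0],"grip": 1},{"xyz": [0.001,0,-0.094],"twist": [0,0,0],"grip": 1},{"xyz": [0.001,0,-0.096],"twist": [0,0,0],"grip": 1},{"xyz": [0.001,0,-0.096],"twist": [0,0,0],"grip": 1},{"xyz": [0.001,0,-0.096],"twist": [0,0,0],"grip": 1}]'

```text
clock: 24.38
ee_pos: [0.4611, 0.014, 0.0557]
eef_rot: [0.191, 0.982, -0.0, 0.002]
force: [-0.9, 0.6, 4.1]
grip_width: 0.0419
gripper_force: 46.6
```

Contact. I'll release, rise clear and check.

Call:
move_arm --motion '[{"xyz": [0,0,0],"twist": [0,0,0],"grip": -1},{"xyz": [0,0,0],"twist": [0,0,0],"grip": -1},{"xyz": [0,0,0],"twist": [0,0,0],"grip": -1},{"xyz": [0,0,0],"twist": [0,0,0],"grip": -1},{"xyz": [0,0,0.03],"twist": [0,0,0],"grip": -1},{"xyz": [0,0,0.09],"twist": [0,0,0],"grip": -1},{"xyz": [0,0,0.15],"twist": [0,0,0],"grip": -1},{"xyz": [0,0,0.21],"twist": [0,0,0],"grip": -1},{"xyz": [0,0,0.27],"twist": [0,0,0],"grip": -1},{"xyz": [-0.05,0,0.33],"twist": [0,0,0],"grip": -1},{"xyz": [-0.1,0,0.33],"twist": [0,0,0],"grip": -1},{"xyz": [-0.15,0,0.33],"twist": [0,0,0],"grip": -1}]'

```text
clock: 25.38
ee_pos: [0.3699, 0.0143, 0.2549]
eef_rot: [0.191, 0.982, 0.0, 0.003]
force: [-0.4, -0.1, 0.4]
grip_width: 0.0854
gripper_force: 0.0
```

```bash
python3 - <<'E'
from h import *
S={n:robot.snapshot(n) for n in("wrist","scene")}
cv2.imwrite("pics/f.png",cv2.resize(np.vstack([S[n]["color"][:,:,::-1][:300] for n in S]),None,fx=1,fy=1))
E
```

```text
(no output)
```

View pics/f.png

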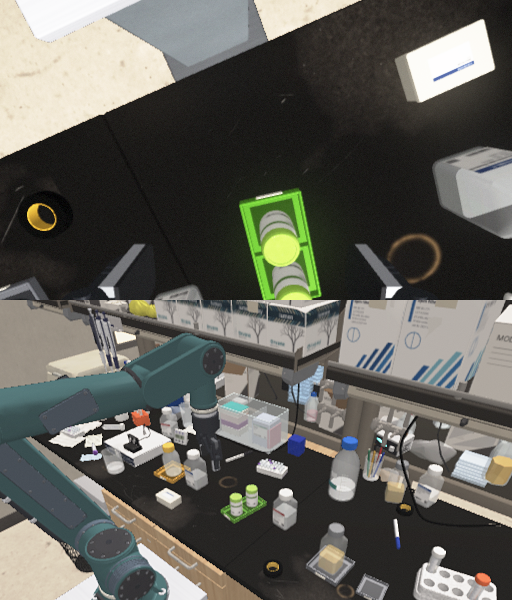

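Everything is standing in place: both jars are in the green tray (238,500), yellow in the yellow tray (168,462), amber in the large grey tray (332,550), and both white bottles are unmoved. Handing in.

Call:
move_arm --motion '[{"xyz": [0,0,0],"twist": [0,0,0],"grip": -1},{"xyz": [0,0,0],"twist": [0,0,0],"grip": -1},{"xyz": [0,0,0],"twist": [0,0,0],"grip": -1}]'

```text
clock: 25.73
ee_pos: [0.3702, 0.0143, 0.2512]
eef_rot: [0.191, 0.982, 0.0, -0.001]
force: [-0.5, -0.3, -0.1]
grip_width: 0.0855
gripper_force: 0.0
```

```bash
python3 -c "
from workcell import robot
print(robot.close_job())"
```

```text
the job is handed in; nothing more can be done
None
```

I handed the job in at about 26 s: the last pictures show both bottles and both jars upright and released in their trays, with the white-capped bottles where they were, but the hand-in returned no verdict.

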